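# Number a fingerprint card 47 on the desk numbering press

### The arm

A 7-joint arm with a two-finger parallel gripper is mounted at the origin on the work surface. World frame = base frame: x ahead of the robot, y to its left, z up, the work surface at z = 0. Lengths are in m, angles in rad, forces in N, time in s.
With the tool pointing down it reaches from about 0.4 to 0.85 m from the base axis. Payload 4.5 kg.
Tool frame: the origin (TCP) lies on the centre line of the jaws, within the pads' length; the fingertips stand 8 mm ahead of it and the grasp point (between the pads) lies 11 mm behind it; z points along the fingers, x is the direction in which the jaws open and shut, and the axes are right-handed (so a half turn about z gives the same grasp; the last joint's range is limited). The gripper opens to 88 mm and grips with 3 to 60 N. Pads are 18 mm wide; open, the fingers measure 123 mm over their backs; the gripper's body (75 mm by 187 mm) begins 45 mm behind the grasp point.
Start: joints at [0.034, 0.689, -0.195, 1.565, 0.157, 0.902, -0.215], TCP at [0.625, 0, 0.247] pointing down, gripper open.
Joint ranges: [-3.01, 3.01], [-0.46, 2.08], [-1.47, 1.51], [0.13, 2.56], [-1, 4.14], [0.04, 2.09], [-2.66, 2.66]. Speed limits (rad/s): [2.57, 2.57, 3.14, 3.14, 3.14, 3.14, 3.14].

### API

Orientations are given as a unit quaternion [x, y, z, w].
In Python, from plant import r gives the robot as it stands.
- The arm moves only by the shell command python3 -m pendant 'ROWS' [FORCE]. ROWS is JSON, a list of rows, each a list of 3 entries, a list of its own where there are three numbers: the turn, a rotation vector about the tool's x, y, z in rad, then the shift along the tool's x, y, z in m, then the opening, from 0 (shut) to 1 (fully open). In form: [[[wx, wy, wz], [tx, ty, tz], claw], ...]. A call has 1 to 10 rows; each row is the pose to reach, as a shift and turn from the pose commanded when the call began, along the tool's axes at that moment; what a row does not reach only later rows make up. A row lasts 1/10 s, in which the tool goes at most 50 mm and 8.59 degrees, less where a joint would pass 70% of its speed; a pose out of reach is approached as far as the arm can. A call with a gripper value outside its range is refused whole. The fingers move at their own pace and stop on an object; FORCE is the grip in N (left out, the last holds). Time passes only in rows, so rows that repeat a pose let the fingers close. It gives the time, the measured TCP pose, the force and the opening at its end, in the units of the state.
- r.get_state(): the state, without advancing time (a new reading comes with each control period).
- r.snapshot(name): name is "scene" or "side" or "wrist"; returns a dict with "image" (480x640x3 uint8, red, green, blue), "mtx" (3x3 intrinsics, pixels), "dist" ([k1, k2, p1, p2, k3] as OpenCV has them; the pictures are not rectified), "R" (3x3) and "t" (3): a world point X has camera coordinates R X + t; the wrist camera has in their place "T_tool_cam" (4x4, takes a point from camera to tool coordinates, whose origin is the TCP and whose axes are the tool frame's). Camera axes: x right, y down, z forward; pixel columns grow to the right and rows downward; lengths in m; the calibration is good to about 2 mm. A picture is of the moment at which its call begins: read the wrist's pose just before it. There is no depth.
- r.finish_job(): hands the job in, once; it reports no verdict.
The state is a dict: "clock": time; "q": joint angles; "qd": joint speeds; "joint_torque": joint torques, N m; "tool_pos": TCP position; "eef_rot": TCP orientation; "contact_force": force on the tool from outside, world axes, zero at the start; "moment": the same for the moment, N m; "opening": opening from 0.0 (shut) to 1.0 (fully open).
Only numpy, scipy, OpenCV 4.12 (cv2) and the standard library are available. Lean on these libraries where they do the work, as an engineer would, in place of code of your own. Each camera call takes 0.05 s, during which the arm holds its last target. There are 200 camera calls.

### The job

Number the fingerprint card 47 on the green press: tap the red step key until the window reads 47, without going past it, and slide the board with the card in from the right, clip end last, fully home under the head against the stop. Only with the number set and the board home, press the black palm knob down so the stamp prints firmly on the card for about half a second, then let it rise and leave the board in the press. Leave the ink pad, the pen cup and the stone block where they are.

Things in the scene. Friction and masses are not known exactly. Their poses are not given: they have to be found in the camera images.
- press: Green numbering press, fixed. Origin on the desk below the stamp axis; -x its front (robot side), -y its right, z up. Steel base plate 10 mm thick, x -110 to 110, y -135 to 85 mm. Over it the head, y -84 to 84, from x -100 to the rear column at x 28, underside 48 mm up; the throat below is open in front and right. A rail 6 mm high at x -90 and the column guide the board, 118 mm apart.
- panel (a point): Centre of the head's sloped front panel (70 mm up the slope x 168 mm), at (-72, 0, 124.5) mm in the press frame, axes those of the press. The panel slopes 35 deg from level; outward normal (-0.574, 0, 0.819) in the press frame. It holds the number window (26 x 68 mm, clear cover, red marks at its ends, middle 18 mm left of this point) and the step key.
- drum (a joint): Units drum behind the right half of the window: white, ten facets, black segment figures 17 mm high. Value = figure shown x 0.6283 rad (7 is 4.398). Each full key press adds 0.6283; it clicks into each figure and never turns back. It starts at 2 to 5 (rarely between two figures: the next press completes that step). The tens drum left of it is fixed at 4.
- key_top (a point): Centre of the top of the red step key, 32 mm across, on the panel right of the window; moves with the key. At rest at (-65, -46, 149) mm in the press frame, 16 mm proud of the panel. Push it square to the panel, along (0.574, 0, -0.819) of the press frame, 12.5 mm to a firm stop; 1 N rising to 5 N. Let it spring fully out between presses. The palm knob looms above and behind it.
- key (a joint): Step key: 0 at rest (out), 0.0125 m fully in. One full press in and out turns the drum one figure.
- knob_top (a point): Centre of the top of the black mushroom palm knob (70 mm across, 31 mm thick) on the vertical stamp plunger, on the press's z axis, 245 mm above the desk at rest. Pushed straight down it takes 2 to 5 N to bring the foot to the card after 18 mm; the next 2 mm against the cushioned foot take it to about 12 N, a firm print; hard stop at 21.5 mm. A spring lifts it again.
- foot: Cushioned stamp foot at the lower end of the plunger, under the head: 30 x 56 mm, rubber face 36 mm above the desk when raised (18 mm above the top of a board that is home); it gives 3.5 mm, 3 N per mm. Its frame is the press frame, moving down with the plunger.
- board: Loose blue card board lying flat, 205 (x) x 110 (y) x 8 mm, 0.2 kg, with a white fingerprint card on it. Origin at the centre of its underside; the +x end goes first into the press, the steel clip is at the -x end. It goes in from the right of the press, its x along the press +y, and has 4 mm to spare on each side.
- clip_grip (a point): Grip point on the board's clip, at (-90, 0, 36) mm in the board frame: on an upright steel thumb plate 10 mm thick (x), 42 mm wide (y), from 14 to 44 mm above the board's underside. It stands on a clip bar 24 x 74 mm whose top is 14 mm above the underside. Take it across its thickness.
- board_home (a point): Where the board's origin lies when fully home: (-27, -65.5, 10) mm in the press frame, axes those of the press. The board, slid in from the right along +y of the press with its own +x pointing to +y, lies on the base plate, its +x edge against the stop (an upright bar at y = 37 mm of the press frame, 24 mm high), the clip end out on the right.
- ink_pad: Bystander: black ink pad, opened flat, 162 x 115 x 16 mm, origin under its middle.
- pen_cup: Bystander: white cup 76 mm across, 95 mm tall, with three pens up to 160 mm, origin under its middle.
- stone_block: Bystander: grey stone block 75 x 130 x 50 mm, origin under its middle.
Not all that is in view belongs to the job. Several things look just like the board: the one meant starts nearest to the robot's base.

How it is judged:
On the way, in this order (a step that is already met when the one before it is completed fails the run):
1. the window reads 47 and the board lies fully home under the head (value of joint drum between 4.273 and 4.524 rad and y of board in the frame of board_home between -0.006 and 0.004 m and x of board in the frame of board_home between -0.0065 and 0.0065 m and z of board in the frame of board_home between -0.003 and 0.004 m and angle between the x axis of board and the y axis of press, either way round below 0.1 rad and angle between board's own z axis and vertical below 0.06 rad), for 0.2 s.
2. the stamp is pressed firmly on the card, with 47 in the window and the board home (all of step 1 and contact force between foot and board above 2 N and z of knob_top in the frame of press below 0.2285 m), for 0.2 s.
At the end, for the whole second after the job is handed in: The window reads 47 (units drum within a fifth of a step of 7), the board lies flat in the throat within 6 mm of the stop, within 6.5 mm of the middle of its guides and within 0.1 rad of the press's direction, at rest; stamp and step key are back up (within 2 mm) (all of step 1 and z of knob_top in the frame of press above 0.243 m and value of joint key below 0.002 m and linear speed of board below 0.01 m/s); the robot touches nothing.
It fails at once if the stamp is pressed more than 12 mm down while the number is not 47 or the board is not home (z of knob_top in the frame of press below 0.233 m and not (value of joint drum between 4.273 and 4.524 rad and (y of board in the frame of board_home between -0.006 and 0.004 m and x of board in the frame of board_home between -0.0065 and 0.0065 m and z of board in the frame of board_home between -0.003 and 0.004 m and angle between the x axis of board and the y axis of press, either way round below 0.1 rad and angle between board's own z axis and vertical below 0.06 rad))).
It fails at once if the number goes past 47 (value of joint drum above 4.712 rad).
It fails at once if a bystander is moved more than 30 mm or tipped ((distance of ink_pad from where it was at the start of the episode above 0.03 m or angle between ink_pad's own z axis and vertical above 0.3 rad) or (distance of pen_cup from where it was at the start of the episode above 0.03 m or angle between pen_cup's own z axis and vertical above 0.3 rad) or (distance of stone_block from where it was at the start of the episode above 0.03 m or angle between stone_block's own z axis and vertical above 0.3 rad)).
It also fails if it takes over 67 s, if anything falls off the work surface, if the arm or the gripper's body presses on something with over 40 N, if the wrist force passes 120 N, or if a joint passes its speed limit or range.

## Working session

There is one attempt and no reset: what is moved stays moved. The work goes in short steps, Python scripts to look and compute and a shell command to move; the robot and the scene stay as the last step left them, time stands still between calls to the robot, and variables do not carry over. Pictures are saved under pics/ and viewed, about 8 in all and at most 12, crops included, and the job is handed in when it is done.

```bash
ls; mkdir -p pics
cat > h.py <<'E'
import numpy as np, cv2
from plant import r
def snap(n,f=None):
    s=r.snapshot(n)
    if f: cv2.imwrite('pics/'+f,s['image'][:,:,::-1])
    return s
E
python3 - <<'E'
from h import *
a=snap('scene','scene.png');b=snap('side','side.png')
import pickle;pickle.dump((a,b),open('ab.pkl','wb'))
for s in (a,b): print(s['mtx'],s['dist'],s['R'],s['t'],-np.array(s['R']).T@s['t'])
print(r.get_state())
E
```

```text
pics
[[492.02837078   0.         308.837107  ]
 [  0.         492.02837078 246.15913391]
 [  0.           0.           1.        ]] [-0.12609422  0.          0.          0.          0.        ] [[-9.95945242e-01 -8.99609649e-02  3.14568985e-04]
 [-6.34761687e-02  7.00249352e-01 -7.11070756e-01]
 [ 6.37483346e-02 -7.08207504e-01 -7.03120388e-01]] [0.5030658  0.22907881 1.32828231] [0.43089125 0.82554349 1.09667537]
[[508.23780723   0.         308.54659779]
 [  0.         508.23780723 238.91968033]
 [  0.           0.           1.        ]] [-0.0322611  0.         0.         0.         0.       ] [[-0.94195718 -0.33568845  0.00547169]
 [-0.26050317  0.72050863 -0.64265497]
 [ 0.21178945 -0.60677886 -0.76613618]] [0.46267139 0.32998251 1.56253664] [0.19084935 0.86567239 1.40664916]
{'clock': 0.1, 'q': array([ 0.03377827,  0.68988073, -0.19449671,  1.56619764,  0.15732557,
        0.90253164, -0.21511273]), 'qd': array([ 0.00050483, -0.00062339, -0.00010204, -0.00245369,  0.0006211 ,
       -0.00148378, -0.00010096]), 'joint_torque': array([-3.08775299e-03, -5.28501892e+01, -1.27141513e+00, -1.53837240e+01,
       -5.25604945e-02,  1.96265515e-03,  5.71585565e-05]), 'tool_pos': array([ 6.24459620e-01, -4.93554474e-05,  2.46013043e-01]), 'eef_rot': array([ 9.99999669e-01,  3.89596768e-05, -8.09107163e-04,  7.90516661e-05]), 'contact_force': array([0.14522892, 0.36179135, 0.63027527]), 'moment': array([ 0.0130714 ,  0.04590369, -0.04536871]), 'opening': 1.0046522798507311}
```

View pics/scene.png

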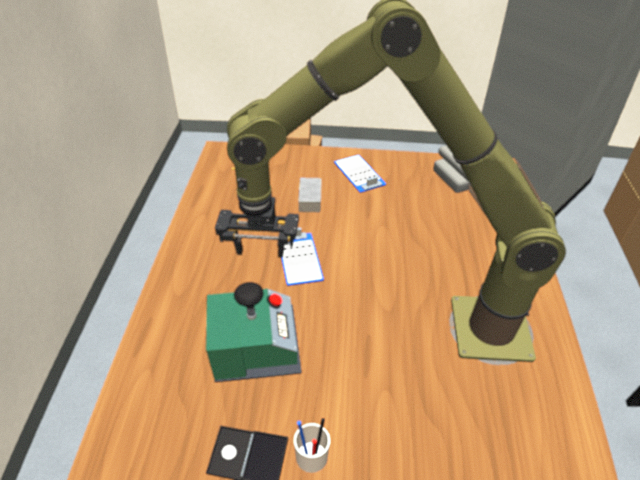

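View pics/side.png

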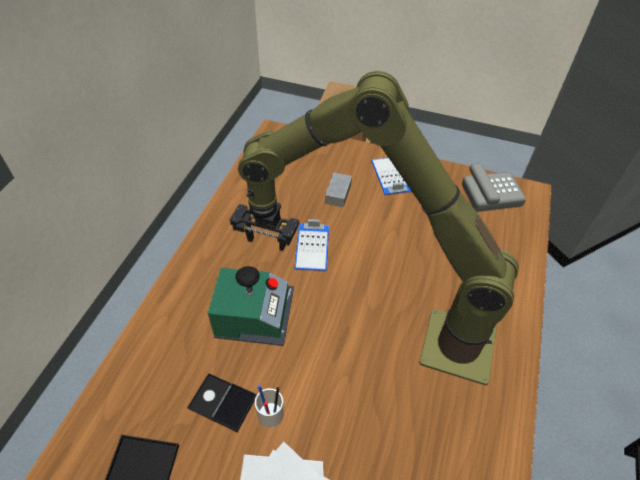

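The scene view shows the press at (250,335) and its red key at (275,300). Board candidates are A at (302,260) and B at (360,172), which I'll tell apart by distance from the base. The stone is at (310,195), the ink pad at (248,455) and the cup at (312,447). The robot base is at (493,330).

```bash
cat >> h.py <<'E'
def ray(s,uv,Rwc=None,c=None):
    p=cv2.undistortPoints(np.array(uv,float).reshape(-1,1,2),np.array(s['mtx']),np.array(s['dist'])).reshape(-1,2)
    d=np.c_[p,np.ones(len(p))]
    if 'R' in s: Rwc=np.array(s['R']).T; c=-Rwc@np.array(s['t'])
    return c,d@Rwc.T
def plane(s,uv,z,**k):
    c,d=ray(s,uv,**k); return c+d*((z-c[2])/d[:,2])[:,None]
def tri(pairs):
    A=np.zeros((3,3));b=np.zeros(3);L=[]
    for c,d in pairs:
        d=d/np.linalg.norm(d);P=np.eye(3)-np.outer(d,d);A+=P;b+=P@c;L.append((P,c))
    x=np.linalg.solve(A,b); return x,[np.linalg.norm(P@(x-c)) for P,c in L]
def blobs(img,lo,hi,amin=15):
    h=cv2.cvtColor(img,cv2.COLOR_RGB2HSV);m=cv2.inRange(h,lo,hi)
    n,l,st,ce=cv2.connectedComponentsWithStats(m)
    return [(ce[i],st[i],l==i) for i in range(1,n) if st[i,4]>=amin]
E
python3 - <<'E'
from h import *
import pickle
ab=pickle.load(open('ab.pkl','rb'))
for s in ab:
    im=s['image']
    print('blue')
    for c,st,m in blobs(im,(100,120,80),(125,255,255),40):
        pts=np.argwhere(m)[:,::-1].astype(float)
        w=plane(s,pts,.008)
        rc=cv2.minAreaRect((w[:,:2]*1000).astype(np.float32))
        print(c.round(),st,np.round(rc[0]),np.round(rc[1]),round(rc[2],1), np.round(cv2.boxPoints(rc)).tolist())
    print('red')
    for c,st,m in blobs(im,(0,170,100),(6,255,255))+blobs(im,(174,170,100),(180,255,255)): print(c,st)
    print('dark')
    for c,st,m in blobs(im,(0,0,0),(180,255,45),100): print(c.round(1),st)
    print('green')
    for c,st,m in blobs(im,(65,100,30),(90,255,255),200): print(c.round(1),st)
a,b=ab
c1=cv2.resize(a['image'][220:400,180:350],None,fx=3.2,fy=3.2,interpolation=cv2.INTER_CUBIC)
cv2.imwrite('pics/crop1.png',c1[:,:,::-1])
E
```

```text
blue
[304. 238.] [293 234  19   7  47] [ 556. -310.] [59. 25.] 12.0 [[524.0, -304.0], [529.0, -328.0], [587.0, -316.0], [582.0, -292.0]]
[304. 282.] [287 279  36   6  40] [ 528. -122.] [104.   7.] 14.1 [[477.0, -131.0], [479.0, -138.0], [580.0, -112.0], [578.0, -106.0]]
[301. 433.] [298 422   7  24  43] [492. 341.] [ 5. 58.] 17.4 [[481.0, 368.0], [498.0, 313.0], [503.0, 314.0], [486.0, 370.0]]
red
[274.74 299.86] [269 295  12  11 100]
[314.22580645 445.74193548] [313 440   4  14  31]
dark
[250.6 151. ] [242 140  18  23 119]
[256.5 216.3] [241 203  31  26 265]
[535.1 257. ] [520 246  32  22 129]
[634.4 398.4] [627 388  13  18 143]
green
[240.6 337.1] [ 207  290   90   89 4766]
blue
[383. 187.] [376 171  14  24  51] [ 401. -619.] [ 19. 134.] 30.2 [[359.0, -566.0], [427.0, -682.0], [443.0, -672.0], [375.0, -557.0]]
[315. 230.] [299 224  30  26 126] [ 568. -259.] [108. 112.] 15.8 [[501.0, -220.0], [531.0, -328.0], [635.0, -298.0], [604.0, -191.0]]
[314. 266.] [295 251  32  20  66] [ 539. -154.] [107.  83.] 18.4 [[475.0, -131.0], [501.0, -211.0], [603.0, -177.0], [577.0, -98.0]]
red
[272.49333333 282.58666667] [268 278  10  10  75]
dark
[372.2 111.7] [356  97  34  30 742]
[254.9 172.4] [242 163  27  20 352]
[420.3 197.2] [400 172  47  50 233]
[261.2 218.5] [231 203  51  30 550]
[583.7 247.8] [548 223  92  44 585]
[285.2 240.5] [278 227  19  23 113]
[246.8 276.8] [236 267  23  21 280]
[485.7 299.2] [467 288  38  23 649]
[451.7 329.1] [439 294  48  60 544]
[205.5 388.2] [189 375  41  35 118]
[234.1 407.5] [ 210  385   45   46 1082]
[138.1 458.9] [ 106  436   73   44 1592]
[634.5 454.7] [625 439  15  41 283]
green
[238.5 307. ] [ 209  269   72   69 3050]
```

View pics/crop1.png

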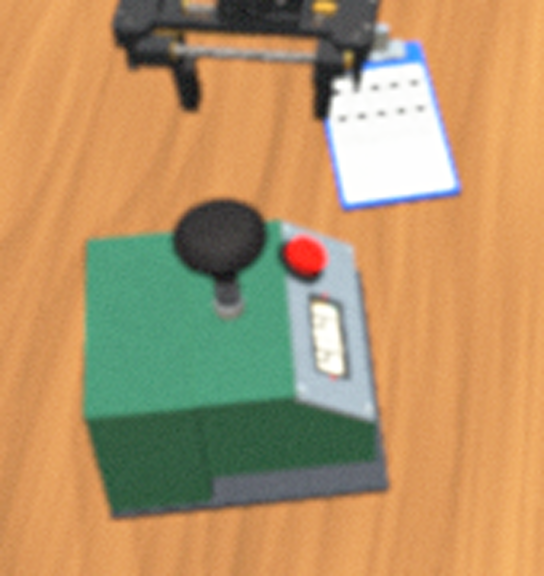

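Crop: board A's clip end is at crop (390,45), pointing away from the press, and its free end faces the press. The key is at (305,257), the knob at (220,237) and the window at (328,340). B lies at about (400,-620) mm, 0.74 m from the base. A is at about (550,-215) mm, 0.59 m, so A is the one.

Run:
```python
from h import *
import pickle
a,b=pickle.load(open('ab.pkl','rb'))
def one(s,lo,hi,box):
    x0,y0,x1,y1=box
    im=s['image'][y0:y1,x0:x1]
    c=max(blobs(im,lo,hi),key=lambda q:q[1][4]); print(c[0]+[x0,y0],c[1]); return c[0]+[x0,y0]
k=[(274.7,299.9),(272.5,282.6)]
print('key',tri([(ray(s,u)[0],ray(s,u)[1][0]) for s,u in zip((a,b),k)]))
kn=[one(a,(0,0,0),(180,120,60),(225,270,268,306)),one(b,(0,0,0),(180,120,60),(228,262,262,290))]
print('knob',tri([(ray(s,u)[0],ray(s,u)[1][0]) for s,u in zip((a,b),kn)]))
# base plate corner / head corners in scene from crop
cr=lambda x,y:(180+x/3.2,220+y/3.2)
print('plate front-left corner',plane(a,[cr(386,488),cr(113,516)],.01))
print('head top: right-rear, left-rear, panel top-left, panel top-right',plane(a,[cr(88,240),cr(86,414),cr(297,397),cr(280,222)],.153))
w=r.snapshot('wrist');print(w['T_tool_cam'],w['mtx'],w['dist'])
cv2.imwrite('pics/w0.png',w['image'][:,:,::-1]);s=r.get_state();print(s['tool_pos'],s['clock'])
```

```text
key (array([0.58313799, 0.06848506, 0.15027365]), [np.float64(0.000704063136654349), np.float64(0.0007040631366543095)])
[248.24573379 294.86006826] [ 10  13  28  23 293]
[247.22715405 276.77023499] [  8   5  23  23 383]
knob (array([0.63065267, 0.12965397, 0.23778887]), [np.float64(0.000736253698456753), np.float64(0.0007362536984569362)])
plate front-left corner [[0.50936556 0.18213466 0.01      ]
 [0.71803443 0.22778949 0.01      ]]
head top: right-rear, left-rear, panel top-left, panel top-right [[0.75255043 0.07038127 0.153     ]
 [0.7170843  0.22799557 0.153     ]
 [0.56972808 0.1988682  0.153     ]
 [0.60588337 0.0380173  0.153     ]]
[[ 9.99999381e-01 -3.41688088e-05 -1.11198056e-03  3.74808330e-04]
 [ 3.60290069e-04  9.55607166e-01  2.94643539e-01 -7.61281620e-02]
 [ 1.05254897e-03 -2.94643757e-01  9.55606587e-01 -1.37601438e-01]
 [ 0.00000000e+00  0.00000000e+00  0.00000000e+00  1.00000000e+00]] [[354.93322085   0.         313.35825883]
 [  0.         354.93322085 240.02413378]
 [  0.           0.           1.        ]] [-0.0400599  0.         0.         0.         0.       ]
[ 6.24559160e-01 -4.02106076e-05  2.46122525e-01] 0.15
```

View pics/w0.png

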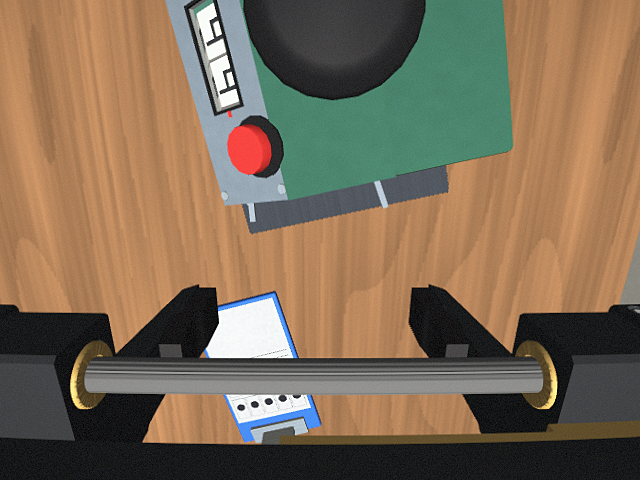

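Wrist view: the key top is at (250,148), the window runs from (190,5) to (240,110), and the knob is at (335,30). The right edge of the base plate runs from (248,232) to (448,192). Board A's front right corner is at (277,292), and its clip is at (280,432).

```bash
cat >> h.py <<'E'
from scipy.spatial.transform import Rotation as Ro
def wpose(w,st):
    T=np.eye(4);T[:3,:3]=Ro.from_quat(st['eef_rot']).as_matrix();T[:3,3]=st['tool_pos']
    M=T@np.array(w['T_tool_cam']);return dict(Rwc=M[:3,:3],c=M[:3,3])
E
python3 - <<'E'
from h import *
import pickle
st=r.get_state();w=r.snapshot('wrist');k=wpose(w,st)
pickle.dump((w,st),open('w0.pkl','wb'))
P=plane(w,[(248,232),(448,192)],.01,**k)[:,:2];print('plate',P,np.linalg.norm(P[1]-P[0]));d=P[1]-P[0];y1=np.arctan2(d[1],d[0]);print('yaw',y1)
B=plane(w,[(277,292),(320,425)],.008,**k)[:,:2];d=B[0]-B[1];print('board edge',B,'ang of x axis',np.arctan2(d[1],d[0]))
im=w['image']
for lo,hi in (((0,170,100),(6,255,255)),((174,170,100),(180,255,255))):
    for c,s,m in blobs(im,lo,hi,60):
        print('red',c,s)
        if s[4]>800:
            cn=max(cv2.findContours(m.astype(np.uint8),0,1)[0],key=len);print(cv2.fitEllipse(cn));print('key',plane(w,[cv2.fitEllipse(cn)[0]],.149,**k))
for yaw in (.2,.22,.24):
    R=np.array([[np.cos(yaw),-np.sin(yaw)],[np.sin(yaw),np.cos(yaw)]])
    print(yaw,'orig plate F',P[0]-R@[-.11,-.135],'R',P[1]-R@[.11,-.135],'key',plane(w,[(250,148)],.149,**k)[0,:2]-R@[-.065,-.046])
c=cv2.rotate(im[0:170,150:300],cv2.ROTATE_90_COUNTERCLOCKWISE)
cv2.imwrite('pics/dig.png',cv2.resize(c,None,fx=4,fy=4,interpolation=cv2.INTER_CUBIC)[:,:,::-1])
E
```

```text
plate [[ 0.55253876 -0.02999309]
 [ 0.76738958  0.01434438]] 0.21937795263581167
yaw 0.20350725657909247
board edge [[ 0.58191177 -0.1030078 ]
 [ 0.63298876 -0.29870823]] ang of x axis 1.8260969087659633
red [249.         148.82963827] [ 227  124   45   50 1714]
((249.01443481445312, 148.84149169921875), (41.99922561645508, 49.96933364868164), 160.64608764648438)
key [[0.58311812 0.06512777 0.149     ]]
0.2 orig plate F [0.63352573 0.12416952] R [0.6327619  0.12479975] key [0.63834605 0.12364961]
0.22 orig plate F [0.63042648 0.12575832] R [0.63057986 0.12208528] key [0.63717529 0.12472925]
0.24 orig plate F [0.62729609 0.12728482] R [0.62845255 0.11932772] key [0.63598316 0.12578526]
```

View pics/dig.png

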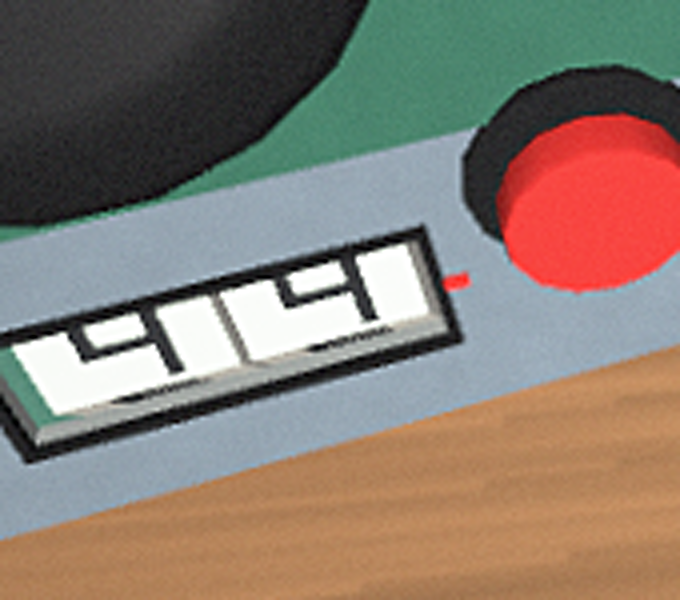

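The window reads 44, so it needs 3 presses. The press is at about (0.633, 0.1245) with yaw of about 0.21. Next, the poses for pressing the key.

```bash
cat >> h.py <<'E'
YAW=.21; O=np.array([.633,.1245,0])
def RP(): return Ro.from_euler('z',YAW)
def W(p): return O+RP().apply(np.array(p)/1000)
# tool orientations in press frame, columns x,y,z
RK=Ro.from_matrix(np.array([[0,1,0],[.8192,0,.5736],[.5736,0,-.8192]]).T)
RD=Ro.from_matrix(np.array([[0,1,0],[1,0,0],[0,0,-1]]).T)
def rel(pos,R):
    s=r.get_state();R0=Ro.from_quat(s['eef_rot'])
    print('turn',(R0.inv()*R).as_rotvec().round(3),'shift',R0.inv().apply(np.array(pos)-s['tool_pos']).round(4))
E
python3 - <<'E'
from h import *
R=RP()*RK; z=R.as_matrix()[:,2]
k=W((-65,-46,149));print(k,z)
rel(k-z*.088,R)
E
```

```text
[0.57901715 0.06596068 0.149     ] [ 0.56096891  0.11956629 -0.81915675]
turn [-0.439  0.543 -1.718] shift [-0.095  -0.0555  0.0253]
```

```bash
python3 -m pendant '[[[-0.05,0.06,-0.19],[-0.05,0,-0.03],0],[[-0.05,0.06,-0.19],[-0.1,0,-0.04],0],[[-0.439,0.543,-1.718],[-0.11,0,-0.04],0],[[-0.439,0.543,-1.718],[-0.11,0,-0.04],0],[[-0.439,0.543,-1.718],[-0.11,0,-0.04],0],[[-0.439,0.543,-1.718],[-0.11,0,-0.04],0],[[-0.439,0.543,-1.718],[-0.11,0,-0.04],0],[[-0.439,0.543,-1.718],[-0.11,0,-0.04],0],[[-0.439,0.543,-1.718],[-0.11,0,-0.04],0],[[-0.439,0.543,-1.718],[-0.11,0,-0.04],0]]'
python3 - <<'E'
from h import *
R=RP()*RK; z=R.as_matrix()[:,2]
rel(W((-65,-46,149))-z*.088,R)
E
```

```text
clock: 1.2
tool_pos: [0.5174, -0.0024, 0.2886]
eef_rot: [0.789, 0.567, 0.181, 0.15]
contact_force: [0.9, -0.6, -0.8]
opening: 0.115
turn [-0.116  0.162 -0.494] shift [ 0.0506 -0.0377  0.0637]
```

```bash
python3 -m pendant '[[[-0.116,0.162,-0.494],[0.01,0,0.02],0],[[-0.116,0.162,-0.494],[0.02,-0.01,0.04],0],[[-0.116,0.162,-0.494],[0.051,-0.038,0.064],0],[[-0.116,0.162,-0.494],[0.051,-0.038,0.064],0],[[-0.116,0.162,-0.494],[0.051,-0.038,0.064],0],[[-0.116,0.162,-0.494],[0.051,-0.038,0.064],0]]'
python3 - <<'E'
from h import *
R=RP()*RK; z=R.as_matrix()[:,2]
rel(W((-65,-46,149))-z*.088,R)
st=r.get_state();w=snap('wrist','w1.png');k=wpose(w,st)
for lo,hi in (((0,170,90),(6,255,255)),((174,170,90),(180,255,255))):
    for c,s,m in blobs(w['image'],lo,hi,60): print('red',c,s)
E
```

```text
clock: 1.8
tool_pos: [0.5321, 0.0608, 0.2212]
eef_rot: [0.597, 0.742, 0.238, 0.188]
contact_force: [-0.2, -1.6, -0.7]
opening: 0.003
turn [ 0.005 -0.008  0.003] shift [-0.0047 -0.0029 -0.002 ]
red [303.60249671 241.65768725] [ 280  220   46   47 1522]
```

View pics/w1.png

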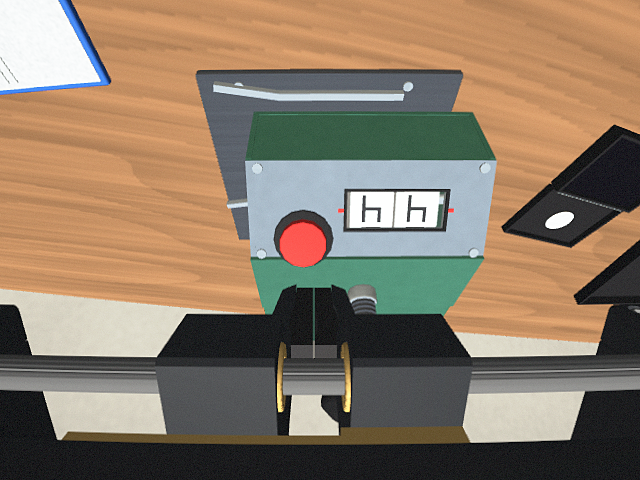

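The wrist view shows the key at (303,242), the window at (397,210) reading 44 upside down, and the panel square to the image, so the yaw is good. Now the key centre in press coordinates.

```bash
cat >> h.py <<'E'
def onplane(w,uv,p,n,**k):
    c,d=ray(w,uv,**k); return c+d*(((p-c)@n)/(d@n))[:,None]
def P_(x): return RP().inv().apply(np.array(x)-O)*1000
E
python3 - <<'E'
from h import *
st=r.get_state();w=r.snapshot('wrist');k=wpose(w,st)
n=RP().apply([-.5736,0,.8192])
c=max(blobs(w['image'],(0,170,90),(6,255,255),60),key=lambda b:b[1][4])
cn=cv2.findContours(c[2].astype(np.uint8),0,1)[0][0];e=cv2.fitEllipse(cn);print(e)
print('key',P_(onplane(w,[e[0]],W((-65,-46,149)),n,**k)))
print('screws (press)',P_(onplane(w,[(258,168),(486,168),(262,254),(474,254),(341,211),(451,210)],W((-72,0,124.5)),n,**k)).round(1))
print('plate front corners',P_(plane(w,[(197,71),(462,71)],.01,**k)).round(1))
R=RP()*RK; z=R.as_matrix()[:,2]
rel(W((-65,-46,149))-z*.018,R)
E
```

```text
((310.5731201171875, 248.16278076171875), (45.342445373535156, 45.72591781616211), 89.93919372558594)
key [[-66.74478528 -48.02693312 147.77830953]]
screws (press) [[-99.2 -83.2 105.4]
 [-99.9  70.1 105. ]
 [-49.5 -82.9 140.3]
 [-49.6  70.2 140.2]
 [-75.3 -27.1 122.2]
 [-76.1  49.5 121.6]]
plate front corners [[-118.  -139.1   10. ]
 [-119.2   72.9   10. ]]
turn [-0.003  0.002 -0.006] shift [0.0017 0.0011 0.0687]
```

```bash
sed -i 's/O=np.array(.*/O=np.array([.6315,.122,0])/' h.py
python3 -m pendant '[[[0,0,0],[0,0,0.03],0],[[0,0,0],[0,0,0.055],0],[[0,0,0],[0,0,0.068],0],[[0,0,0],[0,0,0.076],0],[[0,0,0],[0,0,0.08],0],[[0,0,0],[0,0,0.084],0],[[0,0,0],[0,0,0.084],0]]'
python3 - <<'E'
from h import *
R=RP()*RK; z=R.as_matrix()[:,2]
print(P_(r.get_state()['tool_pos']+.008*z),r.get_state()['contact_force']@z)
rel(W((-65,-46,149))-z*.008,R)
E
```

```text
clock: 2.6
tool_pos: [0.5788, 0.0661, 0.153]
eef_rot: [0.601, 0.74, 0.234, 0.19]
contact_force: [-0.8, 0.0, 1.7]
opening: 0.003
[-58.63572785 -43.63784249 146.438717  ] -1.8757588409513344
turn [ 0.002  0.001 -0.004] shift [-0.0024 -0.0037 -0.0058]
```

```bash
python3 -m pendant '[[[0,0,0],[0,0,0.004],0],[[0,0,0],[0,0,0.008],0],[[0,0,0],[0,0,0.009],0],[[0,0,0],[0,0,0.009],0]]'
python3 - <<'E'
from h import *
R=RP()*RK; z=R.as_matrix()[:,2]
print(r.get_state()['contact_force']@z)
rel(W((-65,-46,149))-z*.008,R)
E
```

```text
clock: 3.0
tool_pos: [0.583, 0.0669, 0.1469]
eef_rot: [0.601, 0.74, 0.235, 0.191]
contact_force: [-11.8, -4.0, 20.4]
opening: 0.01
-23.790479292610826
turn [ 0.003  0.002 -0.002] shift [-0.0023 -0.0037 -0.0132]
```

```bash
python3 -m pendant '[[[0,0,0],[0,0,-0.008],0],[[0,0,0],[-0.002,-0.003,-0.03],0],[[0,0,0],[-0.002,-0.003,-0.04],0],[[0,0,0],[-0.002,-0.003,-0.04],0]]'
python3 - <<'E'
from h import *
R=RP()*RK; z=R.as_matrix()[:,2]
rel(W((-65,-46,149))-z*.008,R)
w=snap('wrist');im=cv2.rotate(w['image'][100:300],cv2.ROTATE_180)
cv2.imwrite('pics/w2.png',im[:,:,::-1])
E
```

```text
clock: 3.4
tool_pos: [0.5593, 0.0598, 0.1772]
eef_rot: [0.601, 0.74, 0.235, 0.19]
contact_force: [-0.2, 0.2, -0.0]
opening: 0.002
turn [ 0.003  0.002 -0.004] shift [-0.0001 -0.0011  0.0257]
```

View pics/w2.png

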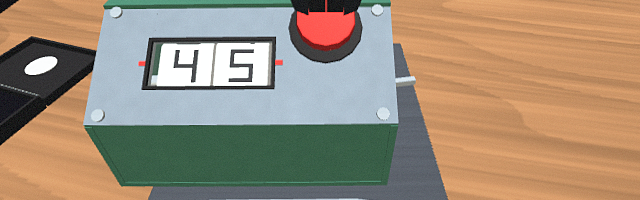

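Window reads 45. Two more presses, in the same way.

```bash
python3 -m pendant '[[[0,0,0],[0,0,0.02],0],[[0,0,0],[0,0,0.03],0],[[0,0,0],[0,0,0.036],0],[[0,0,0],[0,0,0.0395],0],[[0,0,0],[0,0,0.0395],0],[[0,0,0],[0,0,0.0395],0],[[0,0,0],[0,0,0.03],0],[[0,0,0],[0,0,0.015],0],[[0,0,0],[0,0,0],0],[[0,0,0],[0,0,0],0]]'
python3 - <<'E'
from h import *
w=snap('wrist');im=cv2.rotate(w['image'][100:300],cv2.ROTATE_180)
cv2.imwrite('pics/w3.png',im[:,:,::-1])
E
```

```text
clock: 4.45
tool_pos: [0.5585, 0.0599, 0.177]
eef_rot: [0.601, 0.74, 0.234, 0.19]
contact_force: [-0.4, 0.1, 0.3]
opening: 0.006
```

View pics/w3.png

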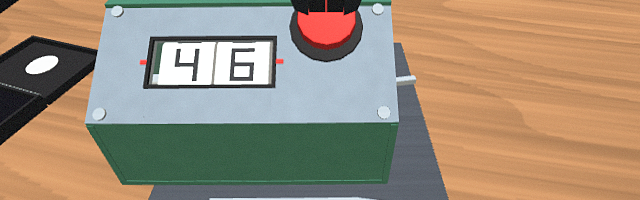

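Window reads 46. One more press, then I retreat, keeping a picture for the window check.

```bash
python3 -m pendant '[[[0,0,0],[0,0,0.02],0],[[0,0,0],[0,0,0.03],0],[[0,0,0],[0,0,0.036],0],[[0,0,0],[0,0,0.0395],0],[[0,0,0],[0,0,0.0395],0],[[0,0,0],[0,0,0.0395],0],[[0,0,0],[0,0,0.03],0],[[0,0,0],[0,0,0.015],0],[[0,0,0],[0,0,-0.01],0],[[0,0,0],[0,0,-0.04],0]]'
python3 - <<'E'
from h import *
w=snap('wrist');im=cv2.rotate(w['image'][100:300],cv2.ROTATE_180)
cv2.imwrite('pics/w4.png',im[:,:,::-1])
rel((.577,-.30,.20),RP()*RD)
E
```

```text
clock: 5.5
tool_pos: [0.536, 0.0553, 0.2086]
eef_rot: [0.602, 0.74, 0.234, 0.189]
contact_force: [-0.0, -0.1, 0.4]
opening: 0.008
turn [ 0.611 -0.    -0.002] shift [-0.3564 -0.0317 -0.0085]
```

```bash
python3 -m pendant '[[[0,0,0],[-0.05,0,-0.01],1],[[0.1,0,0],[-0.1,-0.01,-0.01],1],[[0.25,0,0],[-0.15,-0.015,-0.01],1],[[0.4,0,0],[-0.2,-0.02,-0.01],1],[[0.55,0,0],[-0.25,-0.025,-0.01],1],[[0.611,0,0],[-0.3,-0.03,-0.0085],1],[[0.611,0,0],[-0.356,-0.032,-0.0085],1],[[0.611,0,0],[-0.356,-0.032,-0.0085],1],[[0.611,0,0],[-0.356,-0.032,-0.0085],1],[[0.611,0,0],[-0.356,-0.032,-0.0085],1]]'
python3 - <<'E'
from h import *
import pickle
st=r.get_state();w=snap('wrist');pickle.dump((w,st),open('w5.pkl','wb'))
a=cv2.imread('pics/w4.png')[:110,60:340]
m=np.zeros((590,640,3),np.uint8);m[:480]=w['image'][:,:,::-1];m[480:,:280]=a
cv2.imwrite('pics/w5.png',m)
rel((.577,-.30,.20),RP()*RD)
E
```

```text
clock: 6.55
tool_pos: [0.578, -0.1986, 0.2027]
eef_rot: [0.637, 0.758, 0.051, 0.133]
contact_force: [0.8, -0.5, -0.4]
opening: 0.889
turn [ 0.246  0.147 -0.043] shift [-0.0914 -0.02    0.0108]
```

View pics/w5.png

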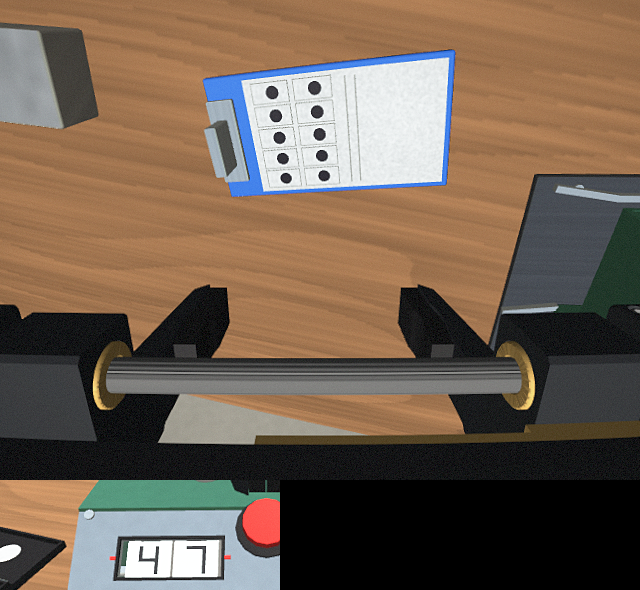

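Window reads 47. The board's corners are at (204,79), (455,50), (446,185) and (232,196), with the thumb plate at (218,150). The near right corner of the press plate is at (535,175), with rails at (558,187) and (525,310).

Run:
```python
from h import *
import pickle
w,st=pickle.load(open('w5.pkl','rb'));k=wpose(w,st)
B=plane(w,[(204,79),(455,50),(446,185),(232,196)],.008,**k)[:,:2]
print(B.round(4),[np.linalg.norm(B[i]-B[i-1]).round(4) for i in range(4)])
c=B.mean(0);ax=(B[1]+B[2]-B[0]-B[3]);ax/=np.linalg.norm(ax);ang=np.arctan2(ax[1],ax[0])
print('centre',c,'ang',ang,'clip',c-.09*ax)
print('plate corner',P_(plane(w,[(535,175)],.01,**k)),'rails front,back',P_(plane(w,[(558,187),(500,311)],.016,**k)))
RB=Ro.from_euler('z',ang-np.pi/2)*RD
rel(np.r_[c-.09*ax,.12],RB)
```

```text
[[ 0.5283 -0.3277]
 [ 0.4739 -0.1337]
 [ 0.5784 -0.1044]
 [ 0.6325 -0.2994]] [np.float64(0.108), np.float64(0.2015), np.float64(0.1086), np.float64(0.2024)]
centre [ 0.55327842 -0.21630544] ang 1.8428694038853681 clip [ 0.57746401 -0.30299486]
plate corner [[-109.7263384  -138.05816777   10.        ]] rails front,back [[-101.45283791 -119.60511437   16.        ]
 [  39.07976621 -137.76632488   16.        ]]
turn [ 0.241  0.154 -0.104] shift [-0.0832 -0.0397  0.088 ]
```

```bash
python3 -m pendant '[[[0.241,0.154,-0.104],[-0.04,-0.02,0.02],1],[[0.241,0.154,-0.104],[-0.083,-0.04,0.05],1],[[0.241,0.154,-0.104],[-0.083,-0.04,0.088],1],[[0.241,0.154,-0.104],[-0.083,-0.04,0.088],1],[[0.241,0.154,-0.104],[-0.083,-0.04,0.088],1],[[0.241,0.154,-0.104],[-0.083,-0.04,0.088],1]]'
cat >> h.py <<'E'
RBG=Ro.from_euler('z',1.843-np.pi/2)*RD
E
python3 - <<'E'
from h import *
rel((.5775,-.303,.025),RBG)
st=r.get_state();w=snap('wrist','w6.png');k=wpose(w,st)
import pickle;pickle.dump((w,st),open('w6.pkl','wb'))
for c,s,m in blobs(w['image'],(100,120,80),(125,255,255),200): print(c,s)
E
```

```text
clock: 7.2
tool_pos: [0.5775, -0.2941, 0.1218]
eef_rot: [0.603, 0.798, 0.003, 0.002]
contact_force: [-0.2, 0.6, -0.1]
opening: 1.0
turn [ 0.008 -0.001  0.005] shift [-0.0087 -0.0032  0.0968]
[382.70007905 214.72790514] [ 283  159  287  142 6325]
```

View pics/w6.png

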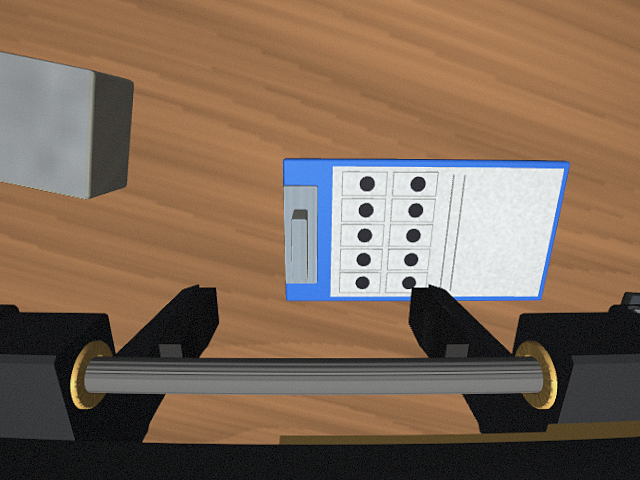

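The thumb plate is at (300,240), left of the jaw centre by about the remaining 9 mm, which agrees with the estimate. Descend, align and grip.

```bash
python3 -m pendant '[[[0.008,0,0.005],[-0.009,-0.003,0.04],1],[[0.008,0,0.005],[-0.009,-0.003,0.07],1],[[0.008,0,0.005],[-0.009,-0.003,0.09],1],[[0.008,0,0.005],[-0.009,-0.003,0.096],1],[[0.008,0,0.005],[-0.009,-0.003,0.096],1]]'
python3 - <<'E'
from h import *
rel((.5775,-.303,.025),RBG)
st=r.get_state();w=snap('wrist','w7.png')
E
```

```text
clock: 7.75
tool_pos: [0.5773, -0.3047, 0.0252]
eef_rot: [0.605, 0.796, -0.0, -0.001]
contact_force: [-0.2, -0.3, 1.1]
opening: 1.002
turn [-0.002 -0.001 -0.001] shift [0.0016 0.0006 0.0002]
```

```bash
python3 -m pendant '[[[0,0,0],[0,0,0],0.05],[[0,0,0],[0,0,0],0.05],[[0,0,0],[0,0,0],0.05],[[0,0,0],[0,0,0],0.05],[[0,0,0],[0,0,0],0.05],[[0,0,0],[0,0,0],0.05],[[0,0,0],[0,0,0],0.05],[[0,0,0],[0,0,-0.01],0.05],[[0,0,0],[0,0,-0.02],0.05],[[0,0,0],[0,0,-0.022],0.05]]' 40
python3 - <<'E'
from h import *
print(r.get_state()['opening']*88)
# lined up, board front edge 20 mm outside the plate: front edge y=-155 -> clip y=-155-192.5
rel(W((-27,-347,47)),RP()*RD)
rel(W((-27,-187,47)),RP()*RD)
E
```

```text
clock: 8.8
tool_pos: [0.578, -0.3056, 0.0482]
eef_rot: [0.606, 0.796, -0.0, 0.0]
contact_force: [-0.1, 1.1, -0.1]
opening: 0.116
10.243930221377283
turn [0.   0.   0.06] shift [0.0531 0.1178 0.0012]
turn [0.   0.   0.06] shift [0.2128 0.1274 0.0012]
```

```bash
python3 -m pendant '[[[0,0,0.02],[0,0.03,0.001],0.05],[[0,0,0.04],[0,0.06,0.001],0.05],[[0,0,0.06],[0.02,0.09,0.001],0.05],[[0,0,0.06],[0.04,0.118,0.001],0.05],[[0,0,0.06],[0.053,0.118,0.001],0.05],[[0,0,0.06],[0.053,0.118,0.001],0.05],[[0,0,0.06],[0.053,0.118,0.001],0.05],[[0,0,0.06],[0.053,0.118,0.001],0.05]]'
python3 - <<'E'
from h import *
rel(W((-27,-347,47)),RP()*RD)
import pickle
st=r.get_state();w=snap('wrist','w8.png');pickle.dump((w,st),open('w8.pkl','wb'));print(st['contact_force'],st['moment'])
E
```

```text
clock: 9.6
tool_pos: [0.6795, -0.2193, 0.0477]
eef_rot: [0.629, 0.778, 0.004, -0.0]
contact_force: [2.8, 3.6, 6.6]
opening: 0.1
turn [ 0.005 -0.004  0.001] shift [-0.0032 -0.0028  0.0007]
[2.78377267 3.64301754 6.59168262] [ 1.1387089  -0.55772917 -0.06317268]
```

View pics/w8.png

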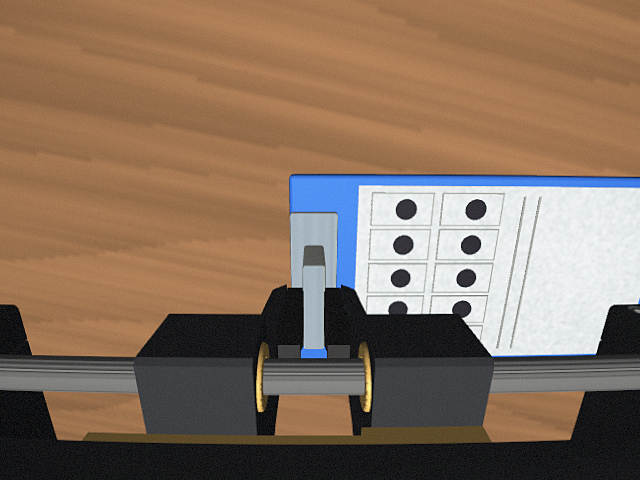

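The board is held upright in the jaws with its near edge at row 175. I'll check the sideways offset and the settled force.

```bash
python3 -m pendant '[[[0.005,-0.004,0.001],[-0.003,-0.003,0],0.05],[[0.005,-0.004,0.001],[-0.003,-0.003,0],0.05],[[0.005,-0.004,0.001],[-0.003,-0.003,0],0.05]]'
python3 - <<'E'
from h import *
st=r.get_state();w=snap('wrist');k=wpose(w,st);rel(W((-27,-347,47)),RP()*RD);print(st['contact_force'],st['moment'])
c=max(blobs(w['image'],(100,120,80),(125,255,255),200),key=lambda b:b[1][4]);ys,xs=np.nonzero(c[2])
for x in (300,350,450,550,630):
    e=ys[xs==x].min(); print(x,e,P_(plane(w,[(x,e)],st['tool_pos'][2]-.017,**k)).round(1))
print('left x at row 200',xs[ys==200].min(),P_(plane(w,[(xs[ys==200].min(),200)],st['tool_pos'][2]-.017,**k)).round(1), 'tcp',P_(st['tool_pos']))
s=snap('scene');c=[b for b in blobs(s['image'],(100,120,80),(125,255,255),20)]
for b in c: print(b[0],b[1])
E
```

```text
clock: 9.95
tool_pos: [0.6768, -0.2232, 0.0477]
eef_rot: [0.629, 0.777, -0.0, -0.0]
contact_force: [2.2, 4.5, 7.7]
opening: 0.103
turn [-0. -0. -0.] shift [0.     0.0007 0.0007]
[2.19922607 4.51302233 7.65983878] [ 1.08940006 -0.40749655  0.01434103]
300 175 [[ -85.5 -352.9   30.7]]
350 175 [[ -85.5 -331.3   30.7]]
450 175 [[ -85.6 -287.8   30.7]]
550 175 [[ -85.9 -243.1   30.7]]
630 176 [[ -85.9 -205.6   30.7]]
left x at row 200 290 [[ -74.5 -357.5   30.7]] tcp [ -27.67251604 -347.02280934   47.68276105]
[358.         186.95121951] [348 178  17  14  41]
[259.82352941 254.78431373] [243 250  35   9 102]
[301.26666667 433.17777778] [298 422   7  24  45]
```

An 8 N upward reading persists, so something ahead of the jaws is being touched. Looking at both fixed views in one montage.

Run:
```python
from h import *
a=snap('scene')['image'][150:350,180:340];b=snap('side')['image'][160:320,190:350]
w=r.snapshot('wrist')['image']
f=lambda i,h,wd:cv2.resize(i,(wd,h),interpolation=cv2.INTER_CUBIC)
m=np.hstack([f(a,500,400),f(b,400,400)[:400] if 0 else np.vstack([f(b,400,400),f(w[300:420,380:640][:, :],100,400)])])
cv2.imwrite('pics/m.png',m[:,:,::-1])
```

```text
(no output)
```

View pics/m.png

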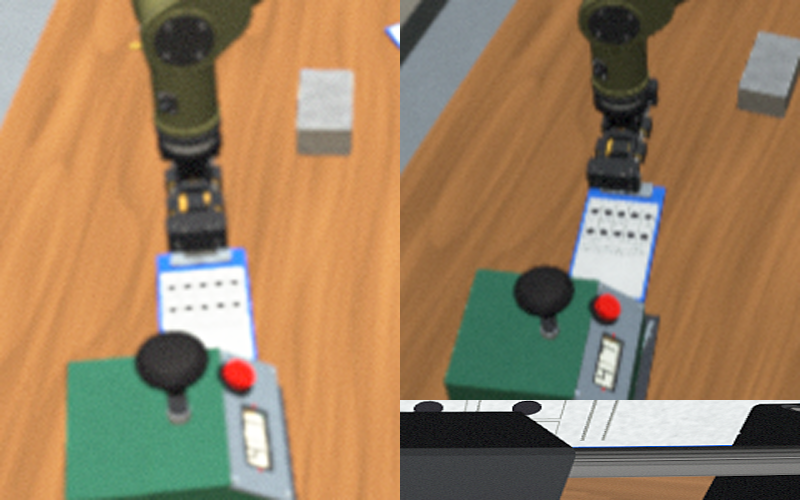

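Both fixed views show the held board square to the press and just short of the head, but its front end is hidden. I can find its pitch in the hand numerically by PnP on the card's dots, with coordinates taken from the earlier flat view.

```bash
cat >> h.py <<'E'
def dots(im,box):
    x0,y0,x1,y1=box;g=cv2.cvtColor(im,cv2.COLOR_RGB2GRAY)[y0:y1,x0:x1]
    n,l,st,ce=cv2.connectedComponentsWithStats((g<90).astype(np.uint8))
    return np.array([ce[i]+[x0,y0] for i in range(1,n) if 60<st[i,4]<700 and .6<st[i,2]/st[i,3]<1.6])
E
python3 - <<'E'
from h import *
import pickle
w6,st6=pickle.load(open('w6.pkl','rb'));k=wpose(w6,st6)
d6=dots(w6['image'],(335,165,440,280));print(d6.round(1).tolist())
w5,st5=pickle.load(open('w5.pkl','rb'));d5=dots(w5['image'],(245,70,345,190));print(d5.round(1).tolist())
w=r.snapshot('wrist');st=r.get_state();k8=wpose(w,st)
d8=dots(w['image'],(362,190,510,312));print(d8.round(1).tolist())
pickle.dump((w,st),open('w9.pkl','wb'))
for d,ww,kk in ((d6,w6,k),(d5,w5,wpose(w5,st5))):
    print(plane(ww,d,.0085,**kk)[:,:2].round(4).tolist())
E
```

```text
[[366.7, 183.5], [417.6, 183.6], [365.5, 209.7], [415.3, 209.9], [364.3, 235.0], [412.9, 235.1], [363.2, 259.1], [410.7, 259.4]]
[[313.9, 87.3], [271.6, 92.0], [316.6, 111.5], [275.5, 115.5], [319.1, 133.8], [279.0, 137.3], [321.3, 155.1], [282.3, 158.1], [323.6, 175.4], [285.5, 177.6]]
[[405.7, 209.0], [475.6, 208.8], [470.9, 244.4], [403.0, 244.6], [466.3, 277.7], [400.4, 278.0]]
[[0.529, -0.2688], [0.5191, -0.2341], [0.5472, -0.2637], [0.5374, -0.2289], [0.5656, -0.2585], [0.5558, -0.2238], [0.5838, -0.2533], [0.5742, -0.2187]]
[[0.519, -0.2343], [0.5287, -0.2688], [0.5375, -0.2291], [0.5472, -0.2636], [0.5555, -0.224], [0.5654, -0.2586], [0.5739, -0.2189], [0.5837, -0.2535], [0.5924, -0.2136], [0.6019, -0.2484]]
```

```bash
cat > pnp.py <<'E'
from h import *
import pickle
w6,st6=pickle.load(open('w6.pkl','rb'));k=wpose(w6,st6)
d6=dots(w6['image'],(335,165,440,280)); X=plane(w6,d6,.0085,**k)
a=1.843;Rb=Ro.from_euler('z',a);C=np.array([.5533,-.2163,0])
XB=Rb.inv().apply(X-C)          # board frame
w,st=pickle.load(open('w9.pkl','rb'));k8=wpose(w,st)
d8=dots(w['image'],(362,190,510,312));d8=d8[np.lexsort((d8[:,0],(d8[:,1]/15).round()))]
obj=XB[:6]
obj=np.vstack([obj,[-.1025,.055,.008]]);img=np.vstack([d8,[290,175]])
ok,rv,tv=cv2.solvePnP(obj,img,np.array(w['mtx']),np.array(w['dist']))
pr=cv2.projectPoints(obj,rv,tv,np.array(w['mtx']),np.array(w['dist']))[0][:,0];print('reproj',np.abs(pr-img).max(0))
R=Ro.from_matrix(k8['Rwc'])*Ro.from_rotvec(rv[:,0]);t=k8['Rwc']@tv[:,0]+k8['c']
Rp=RP().inv()*R
print('origin in press',P_(t).round(1),'x axis',Rp.as_matrix()[:,0].round(3),'z axis',Rp.as_matrix()[:,2].round(3))
for p in ([.1025,.055,0],[.1025,-.055,0],[-.1025,.055,0],[-.1025,-.055,0],[-.09,0,.036]): print(P_(R.apply(p)+t).round(1))
E
python3 pnp.py
```

```text
reproj [0.20184491 0.36167365]
origin in press [-2.820e+01 -2.561e+02 -2.000e-01] x axis [-0.003  1.     0.001] z axis [ 0.005 -0.001  1.   ]
[ -83.5 -153.7    0.2]
[  26.5 -153.4   -0.4]
[ -83.  -358.7    0. ]
[  27.  -358.4   -0.5]
[ -27.8 -346.1   35.8]
```

PnP shows the board flat on the desk and well aligned. The jaws hadn't finished closing when I lifted, so only the tips hold the plate's top. Regrip lower, with a longer wait.

```bash
python3 -m pendant '[[[0,0,0],[0,0,0],0.5],[[0,0,0],[0,0,0],0.5],[[0,0,0],[0,0,0],0.5],[[0,0,0],[0,0,0],0.5],[[0,0,0],[0.001,0,0.01],0.5],[[0,0,0],[0.001,0,0.0227],0.5],[[0,0,0],[0.001,0,0.0227],0.5]]'
python3 -m pendant '[[[0,0,0],[0,0,0],0],[[0,0,0],[0,0,0],0],[[0,0,0],[0,0,0],0],[[0,0,0],[0,0,0],0],[[0,0,0],[0,0,0],0],[[0,0,0],[0,0,0],0],[[0,0,0],[0,0,0],0],[[0,0,0],[0,0,0],0]]' 45
python3 -c "
from h import *
print(r.get_state()['moment'],P_(r.get_state()['tool_pos']))"
```

```text
clock: 10.95
tool_pos: [0.6718, -0.2256, 0.0193]
eef_rot: [0.629, 0.777, -0.005, -0.003]
contact_force: [-0.5, 0.1, 0.1]
opening: 0.5
clock: 11.75
tool_pos: [0.674, -0.2254, 0.0227]
eef_rot: [0.63, 0.777, -0.004, -0.001]
contact_force: [-1.3, 1.2, 3.0]
opening: 0.107
[0.428897   0.09450712 0.07631039] [ -30.80404204 -348.63807673   22.69471589]
```

```bash
python3 -m pendant '[[[0,0,0],[0,0,0],0],[[0,0,0],[0,0,0],0],[[0,0,0],[0,0,-0.004],0],[[0,0,0],[0,0,-0.008],0],[[0,0,0],[0,0,-0.013],0],[[0,0,0],[0,0,-0.018],0],[[0,0,0],[0,0,-0.022],0],[[0,0,0],[0,0,-0.022],0],[[0,0,0],[0,0,-0.022],0]]'
python3 - <<'E'
from h import *
import pickle
w=r.snapshot('wrist');st=r.get_state();pickle.dump((w,st),open('w9.pkl','wb'));print(P_(st['tool_pos']),st['moment'])
E
python3 pnp.py
```

```text
clock: 12.65
tool_pos: [0.674, -0.2257, 0.0444]
eef_rot: [0.63, 0.777, -0.004, -0.001]
contact_force: [0.4, 0.0, -1.8]
opening: 0.109
[ -31.12719183 -348.91239162   44.15114767] [-0.03688157 -0.07634676 -0.01982376]
reproj [1.9165475  3.38496377]
origin in press [ -27.3 -260.2   22.5] x axis [ 0.057  0.997 -0.052] z axis [-0.067  0.056  0.996]
[ -76.2 -155.    13.3]
[  33.4 -161.    21. ]
[ -88.  -359.4   23.9]
[  21.6 -365.3   31.6]
[ -34.9 -347.9   63. ]
```

Weight is carried now (-1.8 N). The PnP's fixed corner pixel is stale, so detect it afresh.

```bash
python3 - <<'E'
s=open('pnp.py').read()
s=s.replace("[290,175]","CN").replace("obj=XB[:6]","""obj=XB[:6]
bl=max(blobs(w['image'],(100,120,80),(125,255,255),200),key=lambda b:b[1][4])[2];ys,xs=np.nonzero(bl)
i=np.argmin(xs+ys);CN=[xs[i],ys[i]];print(CN,d8.round(0).tolist())""").replace("img=np","print(len(d8));img=np")
open('pnp.py','w').write(s)
E
python3 pnp.py
```

```text
[np.int64(287), np.int64(190)] [[419.0, 228.0], [498.0, 228.0], [415.0, 268.0], [492.0, 268.0], [412.0, 304.0], [486.0, 304.0]]
6
reproj [0.31524914 0.67004739]
origin in press [ -28.3 -257.6   20. ] x axis [-0.004  1.     0.008] z axis [ 0.019 -0.008  1.   ]
[ -83.8 -155.4   21.9]
[  26.2 -154.9   19.8]
[ -82.9 -360.4   20.2]
[  27.1 -359.9   18.1]
[ -27.2 -347.9   55.2]
```

```bash
python3 - <<'E'
from h import *
p=P_(r.get_state()['tool_pos'])
rel(W(p+np.array([1.2,158,-5])),RP()*RD)
E
python3 -m pendant '[[[0,0,0],[0.01,0.001,0.004],0],[[0,0,0],[0.025,0.001,0.005],0],[[0,0,0],[0.04,0.001,0.005],0],[[0,0,0],[0.055,0.001,0.005],0],[[0,0,0],[0.06,0.001,0.005],0],[[0,0,0],[0.06,0.001,0.005],0]]'
python3 - <<'E'
from h import *
p=P_(r.get_state()['tool_pos']);print(p)
rel(W((-30,-191,39)),RP()*RD)
E
```

```text
turn [-0.008  0.003 -0.001] shift [0.158  0.001  0.0045]
clock: 13.3
tool_pos: [0.6623, -0.1651, 0.0389]
eef_rot: [0.629, 0.778, -0.004, -0.002]
contact_force: [0.2, -0.9, -1.2]
opening: 0.104
[ -29.72091702 -287.2268634    38.91221421]
turn [-0.008  0.002  0.001] shift [ 0.0962 -0.0002 -0.0003]
```

```bash
python3 -m pendant '[[[-0.008,0,0],[0.015,0,0],0],[[-0.008,0,0],[0.03,0,0],0],[[-0.008,0,0],[0.045,0,0],0],[[-0.008,0,0],[0.06,0,0],0],[[-0.008,0,0],[0.075,0,0],0],[[-0.008,0,0],[0.09,0,0],0],[[-0.008,0,0],[0.096,0,0],0],[[-0.008,0,0],[0.096,0,0],0]]'
python3 - <<'E'
from h import *
import pickle
w=r.snapshot('wrist');st=r.get_state();pickle.dump((w,st),open('w9.pkl','wb'));print(P_(st['tool_pos']),st['moment'])
E
python3 pnp.py
```

```text
clock: 14.1
tool_pos: [0.6427, -0.0725, 0.0388]
eef_rot: [0.629, 0.777, -0.001, 0.001]
contact_force: [0.3, -0.6, -0.9]
opening: 0.108
[ -29.72590361 -193.78915153   38.71889345] [-0.06338691 -0.1166805  -0.02235984]
[np.int64(287), np.int64(190)] [[419.0, 228.0], [498.0, 228.0], [415.0, 268.0], [492.0, 268.0], [412.0, 304.0], [486.0, 304.0]]
6
reproj [0.28617254 0.6979404 ]
origin in press [ -26.7 -102.5   14.4] x axis [-0.004  1.     0.007] z axis [ 0.011 -0.007  1.   ]
[-82.1  -0.3  15.8]
[27.9  0.2 14.6]
[ -81.3 -205.3   14.3]
[  28.7 -204.8   13.1]
[ -25.9 -192.8   49.8]
```

No contact so far, and the board is at (-26.7, -102.5) with 4 mm of clearance below. Advance 8 mm, lower it onto the plate, then release and lift. After that I'll push it home with closed, tilted fingers, because the body would hit the head with the jaws held square.

```bash
python3 -m pendant '[[[0,0,0],[0.008,0,0.001],0],[[0,0,0],[0.01,0,0.003],0],[[0,0,0],[0.01,0,0.005],0],[[0,0,0],[0.01,0,0.005],0],[[0,0,0],[0.01,0,0.005],0.7],[[0,0,0],[0.01,0,0.005],0.7],[[0,0,0],[0.01,0,0.005],0.7],[[0,0,0],[0.01,0,0.005],0.7],[[0,0,0],[0.01,0,0.005],0.7],[[0,0,0],[0.01,0,0.005],0.7]]'
python3 -m pendant '[[[0,0,0],[0,0,-0.02],0.7],[[0,0,0],[0,0,-0.05],0.7],[[0,0,0],[-0.05,0,-0.06],0],[[0,0.15,0],[-0.08,0,-0.06],0],[[0,0.3,0],[-0.08,0,-0.06],0],[[0,0.45,0],[-0.08,0,-0.06],0],[[0,0.52,0],[-0.08,0,-0.06],0],[[0,0.52,0],[-0.08,0,-0.06],0],[[0,0.52,0],[-0.08,0,-0.06],0],[[0,0.52,0],[-0.08,0,-0.06],0]]'
python3 - <<'E'
from h import *
import pickle
w=r.snapshot('wrist');st=r.get_state();pickle.dump((w,st),open('w10.pkl','wb'));cv2.imwrite('pics/w10.png',w['image'][:,:,::-1]);print(P_(st['tool_pos']),st['q'].round(2))
RT=RP()*Ro.from_euler('x',.52)*RD
rel(W((-27,-225,32)),RT)
d=dots(w['image'],(0,100,640,330));print(d.round(0).tolist())
for c,s,m in blobs(w['image'],(100,120,80),(125,255,255),100): print(c,s)
E
```

```text
clock: 15.15
tool_pos: [0.6405, -0.0631, 0.0338]
eef_rot: [0.63, 0.777, -0.001, 0.001]
contact_force: [-0.3, 0.6, 0.0]
opening: 0.631
clock: 16.15
tool_pos: [0.6573, -0.139, 0.0958]
eef_rot: [0.607, 0.752, 0.161, -0.198]
contact_force: [-1.0, 0.3, -0.1]
opening: 0.011
[ -29.15785734 -260.67847133   95.73617762] [ 0.72  1.24 -0.98  1.22  0.46  1.19  1.72]
turn [0.001 0.004 0.003] shift [-0.0004  0.0021  0.073 ]
[[440.0, 184.0], [407.0, 188.0], [438.0, 208.0], [405.0, 212.0], [436.0, 230.0], [403.0, 236.0], [433.0, 252.0], [401.0, 259.0], [431.0, 272.0], [400.0, 281.0], [10.0, 318.0]]
[375.19153594 191.15833637] [ 334  161  155  127 2741]
[391.08606557 294.21174863] [348 273 126  37 732]
```

```bash
cat > pnp10.py <<'E'
from h import *
import pickle
def rows(d):  # 5 pairs top to bottom, left first
    d=d[np.argsort(d[:,1])].reshape(5,2,2); return np.array([p[np.argsort(p[:,0])] for p in d]).reshape(-1,2)
def bpose(w,st,box):
    w5,st5=pickle.load(open('w5.pkl','rb'))
    X=plane(w5,rows(dots(w5['image'],(245,70,345,190))),.0085,**wpose(w5,st5))
    XB=Ro.from_euler('z',1.843).inv().apply(X-np.array([.5533,-.2163,0]))
    d=rows(dots(w['image'],box));K,D=np.array(w['mtx']),np.array(w['dist'])
    _,rv,tv=cv2.solvePnP(XB,d,K,D);print('reproj',np.abs(cv2.projectPoints(XB,rv,tv,K,D)[0][:,0]-d).max())
    k=wpose(w,st);R=RP().inv()*Ro.from_matrix(k['Rwc'])*Ro.from_rotvec(rv[:,0])
    print('origin in press',P_(k['Rwc']@tv[:,0]+k['c']).round(1),'axes x,z',R.as_matrix()[:,0].round(3),R.as_matrix()[:,2].round(3))
    # planar estimate, board top at z=.0185
    Y=P_(plane(w,d,.0185,**k))[:,:2]/1000;A=XB[:,:2]
    M,_=cv2.estimateAffinePartial2D(A.astype(np.float32),Y.astype(np.float32));print('planar: origin',(M[:,2]*1000).round(1),'scale',np.hypot(*M[:,0]).round(3),'ang',np.arctan2(M[1,0],M[0,0]).round(3))
E
python3 - <<'E'
from pnp10 import *
w,st=pickle.load(open('w10.pkl','rb'));bpose(w,st,(380,170,460,295))
E
```

```text
Traceback (most recent call last):
  File "pnp10.py", line 9, in bpose
    d=rows(dots(w['image'],box));K,D=np.array(w['mtx']),np.array(w['dist'])
  File "pnp10.py", line 4, in rows
    d=d[np.argsort(d[:,1])].reshape(5,2,2); return np.array([p[np.argsort(p[:,0])] for p in d]).reshape(-1,2)
ValueError: cannot reshape array of size 22 into shape (5,2,2)
```

Run:
```python
from pnp10 import *
w,st=pickle.load(open('w10.pkl','rb'));print(dots(w['image'],(380,170,460,295)).round().tolist());bpose(w,st,(380,170,450,290))
```

```text
[[440.0, 184.0], [407.0, 188.0], [438.0, 208.0], [405.0, 212.0], [436.0, 230.0], [403.0, 236.0], [433.0, 252.0], [401.0, 259.0], [431.0, 272.0], [400.0, 281.0], [450.0, 288.0]]
reproj 0.284609154282208
origin in press [-27.  -92.8  10.7] axes x,z [0.002 1.    0.002] [ 0.002 -0.002  1.   ]
planar: origin [-26.7 -92. ] scale 1.004 ang 1.567
```

Board lies flat on the plate at (-27, -92.5), so it's 27 mm short of home. Now push it.

```bash
python3 -m pendant '[[[0,0,0],[0,0.002,0.03],0],[[0,0,0],[0,0.002,0.06],0],[[0,0,0],[0,0.002,0.073],0],[[0,0,0],[0,0.002,0.073],0],[[0,0,0],[0.009,0.002,0.078],0],[[0,0,0],[0.017,0.002,0.083],0],[[0,0,0],[0.024,0.002,0.087],0],[[0,0,0],[0.031,0.002,0.091],0],[[0,0,0],[0.031,0.002,0.091],0]]'
python3 - <<'E'
from h import *
st=r.get_state();print(P_(st['tool_pos']),RP().inv().apply(st['contact_force']))
RT=RP()*Ro.from_euler('x',.52)*RD
rel(W((-27,-180,32)),RT)
E
```

```text
clock: 17.1
tool_pos: [0.6439, -0.0688, 0.031]
eef_rot: [0.608, 0.752, 0.161, -0.199]
contact_force: [-0.4, -0.4, -1.4]
opening: 0.004
[ -27.60967206 -189.23601913   31.02808432] [-0.46075839 -0.31171681 -1.38343354]
turn [0.001 0.002 0.001] shift [0.0085 0.0006 0.0037]
```

```bash
python3 -m pendant '[[[0,0,0],[0.003,0,0.0015],0],[[0,0,0],[0.0055,0,0.003],0],[[0,0,0],[0.0075,0,0.004],0],[[0,0,0],[0.009,0,0.0048],0],[[0,0,0],[0.009,0,0.0048],0]]'
python3 - <<'E'
from pnp10 import *
w=r.snapshot('wrist');st=r.get_state();print(P_(st['tool_pos']),RP().inv().apply(st['contact_force']))
pickle.dump((w,st),open('w11.pkl','wb'))
print(dots(w['image'],(300,120,500,310)).round().tolist())
E
```

```text
clock: 17.6
tool_pos: [0.6418, -0.0601, 0.0304]
eef_rot: [0.609, 0.751, 0.161, -0.199]
contact_force: [0.2, 0.2, 0.1]
opening: 0.004
[ -27.88224711 -180.23980063   30.39792767] [-0.33500699 -0.75302646  0.38624469]
[[459.0, 203.0], [413.0, 209.0], [455.0, 235.0], [410.0, 244.0], [451.0, 266.0], [407.0, 277.0], [447.0, 294.0], [405.0, 305.0]]
```

```bash
python3 -m pendant '[[[0,0,0],[0.001,0,0.0003],0],[[0,0,0],[0.002,0,0.0006],0],[[0,0,0],[0.003,0,0.001],0],[[0,0,0],[0.003,0,0.001],0]]'; python3 -m pendant '[[[0,0,0],[0.001,0,0.0003],0],[[0,0,0],[0.002,0,0.0006],0],[[0,0,0],[0.003,0,0.001],0],[[0,0,0],[0.003,0,0.001],0]]'
python3 - <<'E'
from h import *
st=r.get_state();print(P_(st['tool_pos']),RP().inv().apply(st['contact_force']))
E
```

```text
clock: 18.05
tool_pos: [0.6411, -0.0571, 0.0311]
eef_rot: [0.609, 0.751, 0.161, -0.199]
contact_force: [0.8, -0.8, 0.1]
opening: 0.004
clock: 18.45
tool_pos: [0.6407, -0.0541, 0.0318]
eef_rot: [0.609, 0.751, 0.161, -0.198]
contact_force: [-0.2, -0.1, 0.1]
opening: 0.003
[ -27.72853819 -174.19091604   31.78609974] [-0.24946832 -0.08490565  0.06039135]
```

Still no stop force. Measure where the board is from the dots that are visible.

```bash
cat >> pnp10.py <<'E'
def bp2(w,st,box,n):  # first n dots (top rows), planar fit on the plate
    w5,st5=pickle.load(open('w5.pkl','rb'))
    X=plane(w5,rows(dots(w5['image'],(245,70,345,190))),.0085,**wpose(w5,st5))
    XB=Ro.from_euler('z',1.843).inv().apply(X-np.array([.5533,-.2163,0]))[:n]
    d=dots(w['image'],box);d=d[np.argsort(d[:,1])][:n].reshape(-1,2,2);d=np.array([p[np.argsort(p[:,0])] for p in d]).reshape(-1,2)
    k=wpose(w,st);Y=P_(plane(w,d,.0185,**k))[:,:2]/1000
    M,_=cv2.estimateAffinePartial2D(XB[:,:2].astype(np.float32),Y.astype(np.float32));print('planar: origin',(M[:,2]*1000).round(1),'scale',np.hypot(*M[:,0]).round(3),'ang',np.arctan2(M[1,0],M[0,0]).round(3))
E
python3 - <<'E'
from pnp10 import *
w,st=pickle.load(open('w11.pkl','rb'));bp2(w,st,(300,120,500,310),8)
w=r.snapshot('wrist');st=r.get_state();print(dots(w['image'],(300,120,500,310)).round().tolist());bp2(w,st,(300,120,500,310),8)
pickle.dump((w,st),open('w12.pkl','wb'))
E
```

```text
planar: origin [-27.  -70.7] scale 0.994 ang 1.561
[[457.0, 202.0], [411.0, 209.0], [453.0, 234.0], [408.0, 243.0], [449.0, 264.0], [405.0, 276.0], [446.0, 293.0], [403.0, 305.0]]
planar: origin [-26.9 -64.5] scale 0.996 ang 1.563
```

```bash
python3 -m pendant '[[[0,0,0],[0.0008,0,0.0003],0],[[0,0,0],[0.0016,0,0.0006],0],[[0,0,0],[0.0016,0,0.0006],0]]'; python3 -m pendant '[[[0,0,0],[0.0008,0,0.0003],0],[[0,0,0],[0.0016,0,0.0006],0],[[0,0,0],[0.0016,0,0.0006],0]]'
python3 - <<'E'
from pnp10 import *
w=r.snapshot('wrist');st=r.get_state();bp2(w,st,(300,120,500,310),8);print(P_(st['tool_pos']),RP().inv().apply(st['contact_force']))
E
```

```text
clock: 18.8
tool_pos: [0.641, -0.0538, 0.0319]
eef_rot: [0.609, 0.751, 0.161, -0.197]
contact_force: [1.0, -4.1, -1.0]
opening: 0.005
clock: 19.1
tool_pos: [0.6413, -0.0535, 0.0319]
eef_rot: [0.61, 0.751, 0.161, -0.196]
contact_force: [1.9, -6.9, 0.3]
opening: 0.004
planar: origin [-26.4 -64.2] scale 0.997 ang 1.569
[ -26.93150918 -173.65436624   31.94555415] [ 1.18182362 -7.2617911  -0.08291597]
```

The stop force is 7 N and the board has stopped moving at y -64.2 (home is -65.5 within calibration), x -26.4, so it's home. Back off, rise, and go over the knob.

```bash
sed -i 's/O=np.array(.*/O=np.array([.6313,.1232,0])/' h.py
python3 -m pendant '[[[0,0,0],[-0.013,0,-0.0075],0],[[0,0,0],[-0.043,0,-0.025],0],[[0,0,0],[-0.05,0,-0.07],0],[[0,0,0],[-0.05,0,-0.12],0],[[0,-0.1,0],[-0.05,0,-0.17],0],[[0,-0.2,0],[-0.05,0,-0.22],0],[[0,-0.35,0],[-0.04,0,-0.27],0],[[0,-0.45,0],[-0.02,0,-0.3],0],[[0,-0.52,0],[0,0,-0.32],0],[[0,-0.52,0],[0,0,-0.32],0]]'
python3 - <<'E'
from pnp10 import *
rel(W((0,0,275)),RP()*RD)
st=r.get_state();w=snap('wrist','w13.png');pickle.dump((w,st),open('w13.pkl','wb'))
print(P_(st['tool_pos']))
E
```

```text
clock: 20.15
tool_pos: [0.6743, -0.1994, 0.3168]
eef_rot: [0.626, 0.779, 0.002, 0.004]
contact_force: [0.6, 1.2, 0.7]
opening: 0.003
turn [0.009 0.003 0.007] shift [0.3244 0.0271 0.0411]
[ -25.22969196 -324.41799758  316.80561296]
```

```bash
python3 -m pendant '[[[0.009,0.003,0.007],[0.05,0.005,0],0],[[0.009,0.003,0.007],[0.1,0.01,0],0],[[0.009,0.003,0.007],[0.15,0.015,0],0],[[0.009,0.003,0.007],[0.2,0.02,0],0],[[0.009,0.003,0.007],[0.25,0.025,0],0],[[0.009,0.003,0.007],[0.3,0.027,0.01],0],[[0.009,0.003,0.007],[0.324,0.027,0.02],0],[[0.009,0.003,0.007],[0.324,0.027,0.03],0],[[0.009,0.003,0.007],[0.324,0.027,0.041],0],[[0.009,0.003,0.007],[0.324,0.027,0.041],0]]'
python3 - <<'E'
from pnp10 import *
rel(W((0,0,253)),RP()*RD)
w,st=pickle.load(open('w13.pkl','rb'));d=dots(w['image'],(300,60,640,300));print(d.round().tolist())
st=r.get_state();w=snap('wrist','w14.png');pickle.dump((w,st),open('w14.pkl','wb'))
h=cv2.cvtColor(w['image'],cv2.COLOR_RGB2HSV);print([ (c.round(),s) for c,s,m in blobs(w['image'],(0,0,0),(180,110,60),800)])
E
```

```text
clock: 21.2
tool_pos: [0.6316, 0.1129, 0.265]
eef_rot: [0.634, 0.774, -0.006, -0.004]
contact_force: [0.5, -0.1, -0.2]
opening: 0.008
turn [-0.014  0.002 -0.012] shift [0.0102 0.0019 0.012 ]
[[306.0, 294.0]]
[(array([579., 199.]), array([ 519,  152,  121,   95, 6894], dtype=int32)), (array([547., 263.]), array([ 490,  220,  115,   85, 4667], dtype=int32)), (array([320., 314.]), array([  157,   225,   313,   164, 18626], dtype=int32)), (array([ 33., 341.]), array([   0,  305,  156,   57, 1684], dtype=int32)), (array([604., 339.]), array([ 472,  305,  168,   57, 2328], dtype=int32)), (array([327., 453.]), array([    0,   390,   640,    90, 28831], dtype=int32))]
```

```bash
python3 - <<'E'
from pnp10 import *
w,st=pickle.load(open('w14.pkl','rb'))
s=r.snapshot('scene');  # front/clip edge of board in the scene view
print(dots(w['image'],(0,60,300,330)).round().tolist())
w,st=pickle.load(open('w13.pkl','rb'));g=cv2.cvtColor(w['image'],cv2.COLOR_RGB2GRAY)
n,l,q,ce=cv2.connectedComponentsWithStats((g<110).astype(np.uint8));print([(ce[i].round().tolist(),q[i,2:].tolist()) for i in range(1,n) if 30<q[i,4]<500])
E
python3 -m pendant '[[[-0.014,0.002,-0.012],[0.005,0.002,0],0],[[-0.014,0.002,-0.012],[0.01,0.002,0],0],[[-0.014,0.002,-0.012],[0.01,0.002,0.006],0],[[-0.014,0.002,-0.012],[0.01,0.002,0.006],0]]'
python3 -c "
from h import *
rel(W((0,0,253)),RP()*RD)"
```

```text
[[10.0, 318.0]]
[([439.0, 192.0], [12, 88, 226]), ([637.0, 161.0], [7, 18, 59]), ([491.0, 163.0], [8, 8, 51]), ([489.0, 178.0], [8, 8, 52]), ([452.0, 195.0], [20, 37, 307]), ([487.0, 194.0], [8, 8, 52]), ([484.0, 208.0], [8, 8, 49]), ([512.0, 209.0], [8, 8, 48]), ([482.0, 223.0], [8, 7, 44]), ([510.0, 223.0], [7, 7, 40])]
clock: 21.7
tool_pos: [0.6315, 0.1268, 0.2619]
eef_rot: [0.627, 0.779, 0.002, 0.001]
contact_force: [-0.5, -1.2, -0.3]
opening: 0.003
turn [ 0.004 -0.001  0.004] shift [-0.0035 -0.001   0.0089]
```

```bash
python3 - <<'E'
from pnp10 import *
w5,st5=pickle.load(open('w5.pkl','rb'))
X=plane(w5,rows(dots(w5['image'],(245,70,345,190))),.0085,**wpose(w5,st5))
XB=Ro.from_euler('z',1.843).inv().apply(X-np.array([.5533,-.2163,0]))[::2]*1000
w,st=pickle.load(open('w13.pkl','rb'))
Y=P_(plane(w,[(491,163),(489,178),(487,194),(484,208),(482,223)],.0185,**wpose(w,st)))
print('origin y',(Y[:,1]-XB[:,0]).round(1),'x',(Y[:,0]+XB[:,1]).round(1))
E
python3 -m pendant '[[[0,0,0],[-0.003,0,0.005],0],[[0,0,0],[-0.003,0,0.01],0],[[0,0,0],[-0.003,0,0.014],0],[[0,0,0],[-0.003,0,0.017],0],[[0,0,0],[-0.003,0,0.017],0]]'
python3 -c "
from h import *
rel(W((0,0,253)),RP()*RD)"
```

```text
origin y [-65.6 -65.5 -65.  -66.1 -65.7] x [-26.5 -27.6 -26.5 -27.7 -27. ]
clock: 22.2
tool_pos: [0.6329, 0.1232, 0.2452]
eef_rot: [0.628, 0.778, 0.002, 0.001]
contact_force: [0.1, -2.2, 3.6]
opening: 0.009
turn [ 0.005 -0.001  0.003] shift [ 0.0003 -0.0015 -0.0078]
```

Board confirmed at (-27, -65.6). The knob is in contact at 3.6 N, 8 mm down. Press to a firm print and hold.

```bash
python3 -m pendant '[[[0,0,0],[0,0.001,0.005],0],[[0,0,0],[0,0.001,0.009],0],[[0,0,0],[0,0.001,0.0125],0],[[0,0,0],[0,0.001,0.0135],0],[[0,0,0],[0,0.001,0.0135],0],[[0,0,0],[0,0.001,0.0135],0],[[0,0,0],[0,0.001,0.0135],0]]'
python3 -c "
from h import *
rel(W((0,0,253)),RP()*RD)"
```

```text
clock: 22.9
tool_pos: [0.6336, 0.124, 0.2332]
eef_rot: [0.628, 0.778, 0.003, 0.001]
contact_force: [-3.5, -4.9, 12.7]
opening: 0.006
turn [ 0.006 -0.001  0.003] shift [-0.0003 -0.0023 -0.0198]
```

12.7 N at 19.8 mm down, a firm print. Hold a little longer, then rise.

```bash
python3 -m pendant '[[[0,0,0],[0,0,0.0003],0],[[0,0,0],[0,0,0.0003],0],[[0,0,0],[0,0,0.0003],0],[[0,0,0],[0,0,0.0003],0]]'
python3 -m pendant '[[[0,0,0],[0,0,-0.006],0],[[0,0,0],[0,0,-0.012],0],[[0,0,0],[0,0,-0.02],0],[[0,0,0],[0,0,-0.035],0],[[0,0,0],[0,0,-0.06],0],[[0,0,0],[-0.04,-0.01,-0.08],0],[[0,0,0],[-0.09,-0.02,-0.085],0],[[0,0,0],[-0.14,-0.03,-0.085],0],[[0,0,0],[-0.14,-0.03,-0.085],0],[[0,0,0],[-0.14,-0.03,-0.085],0]]'
python3 - <<'E'
from pnp10 import *
st=r.get_state();w=snap('wrist','w15.png');pickle.dump((w,st),open('w15.pkl','wb'));print(P_(st['tool_pos']))
g=cv2.cvtColor(w['image'],cv2.COLOR_RGB2GRAY)
n,l,q,ce=cv2.connectedComponentsWithStats((g<110).astype(np.uint8));print([(ce[i].round().tolist(),q[i,2:].tolist()) for i in range(1,n) if 30<q[i,4]<500])
a,b=snap('scene'),snap('side')
kn=[]
for s,(x0,y0,x1,y1) in ((a,(225,270,268,306)),(b,(228,262,262,290))):
    c=max(blobs(s['image'][y0:y1,x0:x1],(0,0,0),(180,120,60)),key=lambda q:q[1][4]);kn.append(c[0]+[x0,y0])
print(kn,'before (248.2,294.9),(247.2,276.8)')
for s in (a,b):
    c=max(blobs(s['image'],(0,170,100),(6,255,255)),key=lambda q:q[1][4]);print('red',c[0],c[1])
E
```

```text
clock: 23.3
tool_pos: [0.6336, 0.124, 0.233]
eef_rot: [0.628, 0.778, 0.003, 0.001]
contact_force: [-4.3, -4.1, 12.8]
opening: 0.003
clock: 24.3
tool_pos: [0.6337, -0.0204, 0.3163]
eef_rot: [0.629, 0.777, 0.003, 0.001]
contact_force: [0.1, 0.6, 0.2]
opening: 0.006
[ -27.57961636 -140.97051725  316.3087179 ]
[([339.0, 163.0], [8, 8, 52]), ([310.0, 184.0], [1, 36, 36]), ([338.0, 179.0], [8, 7, 46]), ([338.0, 195.0], [8, 8, 47]), ([516.0, 201.0], [56, 1, 56]), ([338.0, 210.0], [8, 8, 46]), ([337.0, 224.0], [8, 7, 43]), ([331.0, 239.0], [39, 6, 130]), ([461.0, 245.0], [23, 22, 90]), ([19.0, 371.0], [40, 3, 44]), ([602.0, 371.0], [34, 1, 34]), ([61.0, 372.0], [39, 1, 39]), ([108.0, 373.0], [53, 3, 54]), ([518.0, 373.0], [50, 1, 50]), ([565.0, 372.0], [39, 1, 39])]
[array([247.97515528, 294.67701863]), array([247.23157895, 276.8       ])] before (248.2,294.9),(247.2,276.8)
red [274.68 299.8 ] [269 295  12  11 100]
red [272.44       282.46666667] [268 278  10  10  75]
```

Run:
```python
from pnp10 import *
w5,st5=pickle.load(open('w5.pkl','rb'))
X=plane(w5,rows(dots(w5['image'],(245,70,345,190))),.0085,**wpose(w5,st5))
XB=Ro.from_euler('z',1.843).inv().apply(X-np.array([.5533,-.2163,0]))[::2]*1000
w,st=pickle.load(open('w15.pkl','rb'))
Y=P_(plane(w,[(339,163),(338,179),(338,195),(338,210),(337,224)],.0185,**wpose(w,st)))
print('origin y',(Y[:,1]-XB[:,0]).round(1),'x',(Y[:,0]+XB[:,1]).round(1))
print(r.finish_job())
```

```text
origin y [-65.4 -66.2 -65.8 -65.4 -66.3] x [-27.4 -27.4 -26.5 -26.5 -27.3]
the job is handed in; nothing more can be done
None
```

I set the press to 47, slid the board home and printed the card once, then handed the job in at about 24 s with the arm clear. No verdict was reported.

- **Number:** three presses of the key took the window from 44 to 47. I read it after each press and did not look again after 47, but nothing touched the key later. The key's image is back where it started.
- **Board:** my last measurement put it at about (-27, -65.8) mm, against (-27, -65.5) mm for home. It met the stop at about 7 N. I had corrected my press position by 1.3 mm using that stop, so this does not fully check the depth independently.
- **Print:** the knob went down 19.8 mm at about 12.7 N and was held for 0.5 s or a little more. It is back at its starting place in both fixed cameras.
- **Gone wrong and mended:** on the first lift the jaws had not finished closing and slid up the thumb plate, so the board was dragged along the desk. An odd force reading showed this, and I gripped it again lower.
- **Bystanders:** I did not measure the ink pad, pen cup or stone block at the end. My moves stayed clear of them.

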